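# Third hand at the drilling jig

## Robot

A 6-joint arm with a two-finger parallel gripper is mounted at the origin on the work surface. World frame = base frame: x ahead of the robot, y to its left, z up, the work surface at z = 0. Lengths are in m, angles in degrees, forces in N, time in s.
With the tool pointing down it reaches from about 0.35 to 0.85 m from the base axis. Payload 8.1 kg.
Tool frame: the origin (TCP) lies midway between the tips of the shut fingers; the grasp point (between the pads) lies 19 mm behind it (arm.pinch_z is the distance from the TCP to the grasp point, in m); z points along the fingers, x is the direction in which the jaws open and shut, and the axes are right-handed (so a half turn about z gives the same grasp; the last joint's range is limited). The gripper opens to 93 mm and grips with 3 to 60 N. Pads are 15 mm wide; open, the fingers measure 128 mm over their backs; the gripper's body (75 mm by 188 mm) begins 65 mm behind the grasp point.
Start: joints at [-73.82, 7.471, 85.268, -0, 87.261, -4.893], TCP at [0.216, -0.56, 0.219] pointing down, gripper open.
Joint ranges: [-169.43, 169.43], [-51.17, 129.36], [1.28, 143.12], [-76.62, 256.62], [0, 156.53], [-152.29, 152.29]. Speed limits (degrees/s): [136.94, 136.94, 159.86, 180, 180, 180].

## Interface

Orientations are given as a 3x3 rotation matrix whose columns are the frame's x, y, z axes.
In Python, from rig import arm gives the robot as it stands.
- The arm moves only by the tool carry_out, never from a script. Its argument "moves" is a list of rows, each an object with "hand": the closure in counts, from 0 (fully open) to 255 (shut); "delta_pos": the shift along the tool's x, y, z in cm, a list of three; "rotation": the turn, a rotation vector about the tool's x, y, z in rad, a list of three. In form: [{"hand": hand, "delta_pos": [tx, ty, tz], "rotation": [ax, ay, az]}, ...]. A call has 1 to 5 rows; each row shifts and turns the pose as measured when the row begins, along the tool's axes as they then stand; what a row does not reach is not made up. A row lasts 1/8 s, in which the tool goes at most 62.5 mm and 10.7 degrees, less where a joint would pass 70% of its speed; a pose out of reach is approached as far as the arm can. A call with a gripper value outside its range is refused whole. The fingers move at their own pace and stop on an object; "grip_force" is the grip in N (left out, the last holds). Time passes only in rows, so rows that do not move let the fingers close. It gives the time, the measured TCP pose, the force and the opening at its end, in the units of the state.
- arm.get_state(): the state, without advancing time (a new reading comes with each control period).
- arm.read_camera(name): name is "scene" or "top" or "wrist"; returns the picture (420x560x3 uint8, red, green, blue); there is no depth.
- arm.calibration(name): a dict with "fx", "fy", "cx", "cy" (pixels), "rvec" (rotation vector, rad) and "tvec" (3), from world to camera coordinates, as OpenCV has them. Camera axes: x right, y down, z forward; pixel columns grow to the right and rows downward; lengths in m; the calibration is good to about 2 mm. A picture is of the moment at which its call begins: read the wrist's pose just before it. calibration takes no time and is no camera call; for the wrist camera it gives the pose at the moment of the call.
- arm.close_job(): hands the job in, once; it reports no verdict.
The state is a dict: "clock": time; "joints": joint angles; "qvel": joint speeds; "joint_efforts": joint torques, N m; "tool_pos": TCP position; "tcp_rot": TCP orientation; "force": force on the tool from outside, world axes, zero at the start; "torque": the same for the moment, N m; "width": finger opening in m.
Only numpy, scipy, OpenCV 4.12 (cv2) and the standard library are available. Lean on these libraries where they do the work, as an engineer would, in place of code of your own. Each camera call takes 0.05 s, during which the arm holds its last target. There are 200 camera calls.

## Task

Turn the dust extractor's dial to its orange mark (6). Then set the wooden plinth that carries the ammonite cast right way up and flat on the drilling jig, centred between the two white lines with one short end square against the sprung fence, and push it along the jig until the fence's pointer stands in the green band (about 11 newtons). Keep pushing like that and finish while still holding it, because I am about to drill it and you are my third hand; never run the fence into its end stop, and leave the other things on the bench alone.

Things in the scene. Friction and masses are not known exactly. Their poses are not given: they have to be found in the camera images.
- extractor: Control box of the dust extractor, fixed: grey, 140 (x) x 120 (y) x 55 mm high. Origin: centre of its underside, z up. On its top, centred: the dial on a white disc with marks 0 to 10, clockwise from above. Mark 0 lies on the box's (-x, +y) diagonal, each next one 27 degrees further clockwise; mark 6 is thick and orange, the others thin and black.
- dial (a joint): Angle of the dial in rad, 0 at mark 0, growing clockwise seen from above, 0.4712 per mark, to 4.712 at mark 10. The orange mark 6 is at 2.827. The dial turns with light friction (0.04 N m) and stays where it is left.
- dial_grip (a point): Point on the dial's axis at grip height, 92 mm above the bench. The dial is a black disc 44 mm across with an upright bar 42 long, 14 thick, 32 mm high (top at 99 mm) to pinch across its thickness. The bar lies along this point's x, which turns with the dial: yaw of x = box yaw - pi/4 - dial value. The bar's white pointer is at the -x end.
- jig: Drilling jig, fixed: plywood board 240 (x) x 150 (y) x 12 mm; origin: centre of its underside, z up. Push towards jig +x. White lines along x at y = -34 and 34 mm, x -85 to 45 mm: the plinth belongs midway (y = 0). At the +x end a block (x 85 to 120, 110 wide, top z 54 mm) carries the sprung fence and a gauge strip (white, green, red) under the fence's black pointer.
- fence: Dark steel fence plate, 110 mm wide (y), 12 mm thick, 38 mm high, its lower edge just above the jig board. Origin: on the face that the part is pressed against, at mid-width, 12.5 mm above the bench; axes as the jig's. Unpressed, the face is at jig x = 50 mm. It slides along jig +x against springs.
- fence_slide (a joint): How far the fence is pushed back, in m: 0 at rest, end stop at 0.020. Spring force = 2 N + 800 N/m x value. The pointer stands in the white band below 0.008, in the green band from 0.008 to 0.014 (8.4 to 13.2 N), in the red above.
- plinth: The part to hold: oak plinth 84 (x) x 56 (y) x 36 mm high, 0.25 to 0.5 kg, with an ammonite cast (42 mm across) glued on the middle of its top, up to 47 mm high. Origin: centre of the underside, z up. The short ends (56 mm wide) face x and -x; either may face the fence. Lies on the bench at the start; easily gripped across its 56 mm width.
- bottle: Bystander: clear plastic bottle, 60 mm across, 150 mm high. Origin: centre of the underside.
- glue: Bystander: small white bottle with an orange cap, 32 mm across, 80 mm high. Origin: centre of the underside.
- screwdriver: Bystander: screwdriver lying on the bench, handle to its -x.
- brush: Bystander: brush lying on the bench, handle to its -x.
- tooth: Bystander: dark wooden base 80 x 55 x 22 mm with a white tooth cast standing on it, 61 mm high in all. Origin: centre of the underside. Not the part to be drilled.
Mind the look-alikes: they are no part of the job. Leave any red or yellow look-alike of the plinth alone.

How it is judged:
By the outcome, as a careful person would: the job done as asked, in the order asked, and still so for the second after the job is handed in, while the arm keeps its last pose, push and grip.
It also fails if it takes over 72 s, if anything falls off the work surface, if the arm or the gripper's body presses on something with over 40 N, if the wrist force passes 120 N, or if a joint passes its speed limit or range.

## Working session

There is one attempt and no reset: what is moved stays moved. The work goes in short steps, Python scripts to look and compute and a tool call to move; the robot and the scene stay as the last step left them, time stands still between calls to the robot, and variables do not carry over. Pictures are saved under pics/ and viewed, about 8 in all and at most 12, crops included, and the job is handed in when it is done.

Besides the shell and the picture viewer there is one more tool, called after ">>>" as a command line: name --argument value ..., lists and objects as JSON in quotes. carry_out: Moves the arm, as the interface text tells. Its arguments: {"type":"object","properties":{"moves":{"type":"array","items":{"type":"object","properties":{"hand":{"type":"number"},"delta_pos":{"type":"array","items":{"type":"number"}},"rotation":{"type":"array","items":{"type":"number"}}}}},"grip_force":{"type":"number"}},"required":["moves"]}

```bash
mkdir -p pics; ls
python3 - <<'E'
from rig import arm
import cv2
for n in("scene","top"):
    im=arm.read_camera(n); cv2.imwrite(f"pics/{n}0.png",im[:,:,::-1])
    print(n,arm.calibration(n))
print(arm.get_state(),arm.pinch_z)
E
```

```text
pics
scene {'fx': 407.87852267267897, 'fy': 407.87852267267897, 'cx': 282.56302017512, 'cy': 209.7430010642412, 'rvec': array([ 1.98954704,  1.09020672, -0.56854743]), 'tvec': array([-0.32442168, -0.23042079,  1.53972119])}
top {'fx': 394.30283126180035, 'fy': 394.30283126180035, 'cx': 280.1860680087648, 'cy': 212.43219894421495, 'rvec': array([ 2.15336934, -2.15101043,  0.11407094]), 'tvec': array([-0.00238302,  0.58200386,  1.07915214])}
{'clock': 0.1, 'joints': array([-7.38199150e+01,  7.51192951e+00,  8.53228946e+01, -7.52935017e-04,
        8.72617534e+01, -4.89169861e+00]), 'qvel': array([-0.04916364, -0.00983592, -0.06927433,  0.0703644 ,  0.11451717,
       -0.02408607]), 'joint_efforts': array([ 9.64026476e-04, -5.61340463e+01, -4.93097699e+01,  7.70353130e-02,
        2.91773910e-02, -4.92283027e-05]), 'tool_pos': array([ 0.21560742, -0.55936911,  0.21768177]), 'tcp_rot': array([[ 3.59537505e-01, -9.33130511e-01, -4.82309355e-04],
       [-9.33129122e-01, -3.59537805e-01,  1.61517092e-03],
       [-1.68057371e-03, -1.30657617e-04, -9.99998579e-01]]), 'force': array([-0.53534602,  0.75666481, -0.05066242]), 'torque': array([ 0.03484383, -0.01969143,  0.01379129]), 'width': 0.09282043989686616} 0.0188
```

View pics/top0.png

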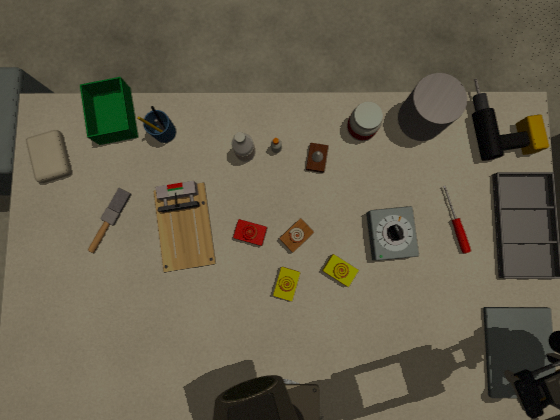

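View pics/scene0.png

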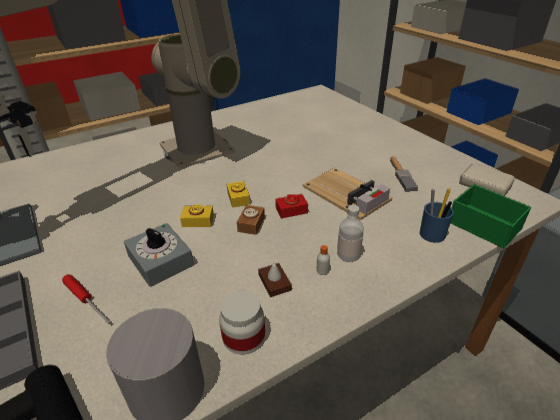

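Candidates in the top view: oak plinth (296,235), red look-alike (250,232), yellow ones (340,270) and (286,284), and the tooth base (317,157). I choose the oak one at (296,235) and will check it in a crop.

```bash
cat > h.py <<'E'
import numpy as np,cv2
from rig import arm
from scipy.spatial.transform import Rotation as Ro
def cal(n,c=None):
    c=c or arm.calibration(n); K=np.array([[c['fx'],0,c['cx']],[0,c['fy'],c['cy']],[0,0,1]])
    return K,np.array(c['rvec'],float),np.array(c['tvec'],float)
def p2w(c,px,z):
    K,r,t=c; R=cv2.Rodrigues(r)[0]; o=-R.T@t
    d=R.T@np.linalg.solve(K,[px[0],px[1],1]); return o+d*(z-o[2])/d[2]
def w2p(c,P): 
    K,r,t=c; return cv2.projectPoints(np.atleast_2d(np.array(P,float)),r,t,K,None)[0][:,0]
def boxpts(x,y,yaw,pts):
    c,s=np.cos(yaw),np.sin(yaw); p=np.array(pts,float)
    return np.c_[x+c*p[:,0]-s*p[:,1],y+s*p[:,0]+c*p[:,1],p[:,2]]
E
python3 - <<'E'
from h import *
im=cv2.imread("pics/top0.png"); s=cv2.imread("pics/scene0.png")
def cr(im,x,y,w,h,W,H): return cv2.resize(im[y:y+h,x:x+w],(W,H),interpolation=cv2.INTER_CUBIC)
a=cr(im,145,170,80,110,400,550)[:300*2]
b=cr(im,262,215,60,45,400,300); c=cr(im,360,195,66,50*1+20,400,424)
out=np.zeros((600,800,3),np.uint8); out[:550,:400]=a
out[:300,400:]=b; out[300:,400:]=cv2.resize(im[200:270,357:427],(400,300) if 0 else (300,300))[:, :] if 0 else np.pad(cv2.resize(im[200:270,357:427],(300,300),interpolation=cv2.INTER_CUBIC),((0,0),(0,100),(0,0)))
cv2.imwrite("pics/crop1.png",out)
E
```

```text
(no output)
```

View pics/crop1.png

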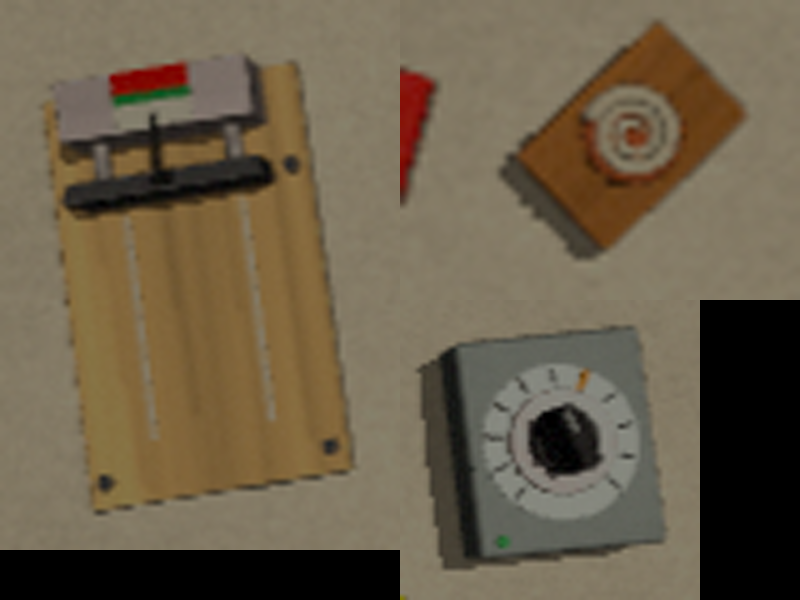

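Crop: the oak block at (296,235) carries a white and brown ammonite and stands upright. The fence is at the top end of the jig (crop 65–270, 170–210), and the orange mark is at crop (584,381). Next I fit the poses from the corners.

Run:
```python
from h import *
from scipy.optimize import least_squares
c=cal("top")
def fit(pix,pts,g):
    f=lambda p:(w2p(c,boxpts(*p,pts))-pix).ravel()
    s=least_squares(f,g,x_scale=[.01,.01,.1]); return s.x,np.abs(s.fun).max()
def P(l,ox,oy,k): return np.array([[ox+x/k,oy+y/k] for x,y in l])
pj=P([(93,512),(353,467),(298,62)],145,170,5)-.0
print("jig",*(r:=fit(pj,[[-.12,.075,.012],[-.12,-.075,.012],[.12,-.075,.012]],[.5,.2,0])),np.degrees(r[0][2]))
pp=P([(257,20),(345,112),(203,250),(117,157)],262,215,400/60)
a,b=.042,.028
print("pl",*(r:=fit(pp,[[a,b,.036],[a,-b,.036],[-a,-b,.036],[-a,b,.036]],[.5,0,-.7])),np.degrees(r[0][2]))
pe=P([(58,46),(237,26),(265,242),(80,258)],357,200,300/70)
a,b=.07,.06
print("ex",*(r:=fit(pe,[[a,b,.055],[a,-b,.055],[-a,-b,.055],[-a,b,.055]],[.5,-.3,0])),np.degrees(r[0][2]))
for n,q in [("plinth",pp)]:
    w=np.array([p2w(c,x,.036) for x in q]);print(w.round(4),np.linalg.norm(w-np.roll(w,1,0),axis=1))
w=np.array([p2w(c,x,.055) for x in pe]);print(np.linalg.norm(w-np.roll(w,1,0),axis=1))
wc=arm.calibration("wrist");R=cv2.Rodrigues(wc['rvec'])[0];s=arm.get_state()
print(wc, "cam in tool",s['tcp_rot'].T@(-R.T@wc['tvec']-s['tool_pos']),s['tcp_rot'].T@R.T)
```

```text
jig [0.5437408  0.27498538 0.15978292] 0.4905997007302858 9.154886828490408
pl [ 0.5177425  -0.04785374 -0.80419069] 0.6930195044425318 -46.07673242171783
ex [ 0.52233079 -0.3155504   0.09020298] 0.9605317510456075 5.168250037759555
[[ 5.661e-01 -5.920e-02  3.600e-02]
 [ 5.272e-01 -9.600e-02  3.600e-02]
 [ 4.694e-01 -3.620e-02  3.600e-02]
 [ 5.082e-01 -1.000e-04  3.600e-02]] [0.0827008  0.0535551  0.08320031 0.05298598]
[0.13628011 0.11625255 0.13913262 0.11791848]
{'fx': 337.1275094239152, 'fy': 337.1275094239152, 'cx': 277.23857290108987, 'cy': 206.10208019231015, 'rvec': array([-2.4067207 ,  1.65208793,  0.2196359 ]), 'tvec': array([-0.59907907, -0.03004998,  0.39113859])} cam in tool [ 1.21831485e-04 -7.17659190e-02 -1.66714756e-01] [[ 9.99999867e-01 -2.85715063e-04 -4.29908641e-04]
 [ 3.87154071e-04  9.65997027e-01  2.58552883e-01]
 [ 3.41418017e-04 -2.58553015e-01  9.65997009e-01]]
```

>>> carry_out --moves '[{"hand": 0, "delta_pos": [-1.7, -5.4, 0], "rotation": [0, 0, 0]}, {"hand": 0, "delta_pos": [-1.7, -5.4, 0], "rotation": [0, 0, 0]}, {"hand": 0, "delta_pos": [-1.7, -5.4, 0], "rotation": [0, 0, 0]}, {"hand": 0, "delta_pos": [-1.7, -5.4, 0], "rotation": [0, 0, 0]}, {"hand": 0, "delta_pos": [-1.7, -5.4, 0], "rotation": [0, 0, 0]}]'

```text
clock: 0.72
tool_pos: [0.4391, -0.3801, 0.2148]
tcp_rot: [[0.352, -0.936, -0.003], [-0.936, -0.352, 0.005], [-0.005, 0.001, -1.0]]
force: [0.0, -0.8, -0.8]
width: 0.0928
```

>>> carry_out --moves '[{"hand": 0, "delta_pos": [-1.7, -5.4, 0], "rotation": [0, 0, 0]}, {"hand": 0, "delta_pos": [-1.7, -5.2, 0], "rotation": [0, 0, 0]}, {"hand": 0, "delta_pos": [0, 0, 0], "rotation": [0, 0, 0]}]'

```text
clock: 1.1
tool_pos: [0.5308, -0.3047, 0.2132]
tcp_rot: [[0.356, -0.934, -0.005], [-0.934, -0.356, 0.007], [-0.008, 0.002, -1.0]]
force: [0.2, -0.1, -0.5]
width: 0.093
```

Run:
```python
from h import *
s=arm.get_state(); print(s['clock'],s['tool_pos'],s['tcp_rot'].round(4),s['joints'])
im=arm.read_camera("wrist");cv2.imwrite("pics/w1.png",im[:,:,::-1])
import json;c=arm.calibration("wrist");json.dump({k:(v.tolist() if hasattr(v,'tolist') else v) for k,v in c.items()},open("w1.json","w"))
```

```text
1.1 [ 0.53078205 -0.30471003  0.21320779] [[ 0.3562 -0.9344 -0.0046]
 [-0.9344 -0.3562  0.0065]
 [-0.0078  0.002  -1.    ]] [-34.75495677   9.87765744  83.18466741   0.15693012  87.36901809
  34.36900149]
```

View pics/w1.png

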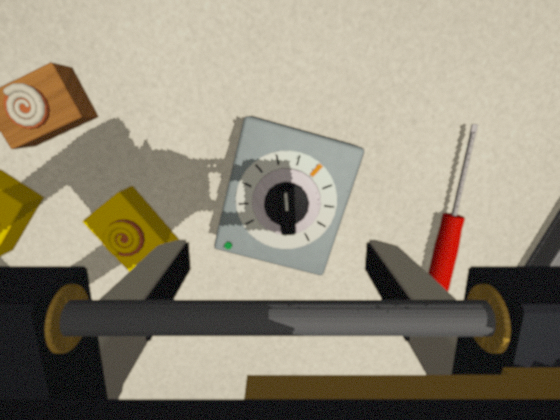

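Wrist view: dial at (287,203), orange mark at (315,170), green lamp at (228,245). Box top corners are at about (247,117), (363,149), (323,274) and (216,247). I need a crop of the bar to see its pointer end.

Run:
```python
from h import *
import json
from scipy.optimize import least_squares
c=cal(0,json.load(open("w1.json")))
pe=np.array([(247,117),(363,149),(323,274),(216,247)],float)
a,b=.07,.06
pts=[[a,b,.055],[a,-b,.055],[-a,-b,.055],[-a,b,.055]]
s=least_squares(lambda p:(w2p(c,boxpts(*p,pts))-pe).ravel(),[.52,-.31,.09],x_scale=[.01,.01,.1]);print(s.x,s.fun.round(1))
x,y,yaw=s.x
im=cv2.imread("pics/w1.png");k=6;x0,y0=225,140
o=cv2.resize(im[y0:y0+100,x0:x0+120],None,fx=k,fy=k,interpolation=cv2.INTER_CUBIC)
def L(P,col):
    q=((w2p(c,P)-[x0,y0]+.5)*k).astype(int)
    cv2.polylines(o,[q.reshape(-1,1,2)],False,col,1)
L([[x,y,.099],[x,y,.06]],(0,255,0))
m=[[.03*np.cos(t),.03*np.sin(t),.055] for t in yaw+np.radians(135-27*6)+0*np.arange(1)]
t=yaw+np.radians(135-162)
L([[x+.02*np.cos(t),y+.02*np.sin(t),.056],[x+.06*np.cos(t),y+.06*np.sin(t),.056]],(255,0,255))
cv2.imwrite("pics/w1c.png",o)
```

```text
[ 0.52283287 -0.31754784  0.10271856] [-2.5 -2.8  4.2 -1.3  1.2  3.1 -2.9  2.6]
```

View pics/w1c.png

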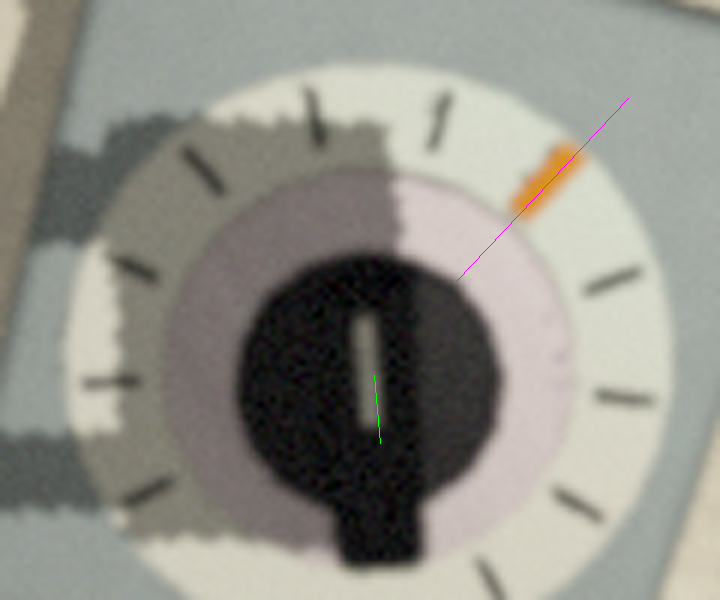

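The pointer line runs from (363,315) to (370,430) in the crop, so the pointer faces up in the image, between marks 4 and 5. I'll fit the axis and yaw from the marks.

Run:
```python
from h import *
import json
from scipy.optimize import least_squares
c=cal(0,json.load(open("w1.json")))
f=lambda l:np.array(l)/6-.5*0+[225,140]-0.4
mk=f([(150,492),(110,382),(135,270),(204,170),(316,117),(440,122),(548,182),(612,281),(624,398),(578,505),(490,580)])
def m(p):
    t=p[2]+np.radians(135-27*np.arange(11)); return np.c_[p[0]+p[3]*np.cos(t),p[1]+p[3]*np.sin(t),0*t+.0565]
s=least_squares(lambda p:(w2p(c,m(p))-mk).ravel(),[.52,-.31,.09,.04],x_scale=[.01,.01,.1,.01])
print(s.x,np.abs(s.fun).max()); x,y,yaw,r=s.x
q=[p2w(c,v,.099) for v in f([(363,315),(370,430)])];d=q[0]-q[1];print(q)
pd=np.arctan2(d[1],d[0]); val=(yaw+np.radians(135)-pd)%(2*np.pi)
print("pointer dir",np.degrees(pd),"value",val,val/.4712,"to go deg",np.degrees(2.827-val))
st=arm.get_state();R=st['tcp_rot'];print("tool yaw x",np.degrees(np.arctan2(R[1,0],R[0,0])))
print("delta tool cm",R.T@(np.array([x,y,.092+.0])-st['tool_pos'])*100)
```

```text
[ 0.52241676 -0.31680287  0.09722989  0.04234093] 0.5505071760915143
[array([ 0.5395928 , -0.30851232,  0.099     ]), array([ 0.52409286, -0.31557947,  0.099     ])]
pointer dir 24.510490433939594 value 2.0256356241549383 4.298887148036796 to go deg 45.91479658805749
tool yaw x -69.21446953287987
delta tool cm [ 0.84247263  1.00076959 12.10828382]
```

>>> carry_out --moves '[{"hand": 60, "delta_pos": [0.85, 1.0, 3.0], "rotation": [0.002, 0.008, -0.065]}, {"hand": 100, "delta_pos": [0, 0, 4.0], "rotation": [0, 0, 0]}, {"hand": 100, "delta_pos": [0, 0, 3.0], "rotation": [0, 0, 0]}, {"hand": 100, "delta_pos": [0, 0, 0], "rotation": [0, 0, 0]}]'

```text
clock: 1.65
tool_pos: [0.5187, -0.322, 0.1105]
tcp_rot: [[0.413, -0.911, -0.002], [-0.911, -0.413, -0.002], [0.001, 0.003, -1.0]]
force: [1.2, -0.1, -0.2]
width: 0.0588
```

```bash
cat >> h.py <<'E'
def go(x,y,z,yaw=None):
    "tool-frame delta (cm) and rotvec to TCP x,y,z with tool x at yaw deg, pointing down"
    s=arm.get_state();R=s['tcp_rot'];p=s['tool_pos'];cur=np.degrees(np.arctan2(R[1,0],R[0,0]))
    if yaw is None: yaw=cur
    a=np.radians(yaw);T=np.array([[np.cos(a),np.sin(a),0],[np.sin(a),-np.cos(a),0],[0,0,-1]])
    print("t",s['clock'],"pos",p.round(4),"yaw",round(cur,2),"w",s['width'],"F",s['force'].round(1),"q",s['joints'].round(1))
    print("delta cm",(R.T@(np.array([x,y,z])-p)*100).round(2),"rot",Ro.from_matrix(R.T@T).as_rotvec().round(4))
E
python3 -c "
from h import *
go(.5224,-.3168,.075,-65.5)"
```

```text
t 1.65 pos [ 0.5187 -0.322   0.1105] yaw -65.59 w 0.058766113005244064 F [ 1.2 -0.1 -0.2] q [-36.5  13.3  90.2  -0.2  76.5  29.1]
delta cm [-0.32 -0.56  3.55] rot [ 0.0027 -0.0012 -0.0016]
```

>>> carry_out --moves '[{"hand": 100, "delta_pos": [-0.32, -0.56, 0], "rotation": [0.003, 0, 0]}, {"hand": 100, "delta_pos": [0, 0, 1.8], "rotation": [0, 0, 0]}, {"hand": 100, "delta_pos": [0, 0, 1.8], "rotation": [0, 0, 0]}, {"hand": 100, "delta_pos": [0, 0, 0], "rotation": [0, 0, 0]}]'

```text
clock: 2.15
tool_pos: [0.5235, -0.3189, 0.0761]
tcp_rot: [[0.412, -0.911, 0.005], [-0.911, -0.412, -0.004], [0.006, -0.003, -1.0]]
force: [-0.2, -0.1, 0.4]
width: 0.0564
```

```bash
python3 -c "
from h import *
go(.5224,-.3168,.075,-65.5)"
```

```text
t 2.15 pos [ 0.5235 -0.3189  0.0761] yaw -65.68 w 0.05639243293621546 F [-0.2 -0.1  0.4] q [-36.1  15.3  91.7  -0.   72.7  29.6]
delta cm [-0.24  0.02  0.11] rot [-0.0026 -0.0056 -0.0032]
```

>>> carry_out --grip_force 15 --moves '[{"hand": 150, "delta_pos": [-0.24, 0, 0.1], "rotation": [-0.003, -0.005, -0.003]}, {"hand": 255, "delta_pos": [0, 0, 0], "rotation": [0, 0, 0]}, {"hand": 255, "delta_pos": [0, 0, 0], "rotation": [0, 0, 0]}, {"hand": 255, "delta_pos": [0, 0, 0], "rotation": [0, 0, 0]}]'

```text
clock: 2.65
tool_pos: [0.5233, -0.3169, 0.0762]
tcp_rot: [[0.415, -0.91, 0.001], [-0.91, -0.415, -0.002], [0.002, -0.0, -1.0]]
force: [0.7, 0.0, 0.4]
width: 0.0216
```

```bash
python3 -c "
from h import *
go(.5224,-.3168,.075,-65.5-45.9)"
```

```text
t 2.65 pos [ 0.5233 -0.3169  0.0762] yaw -65.47 w 0.021551773308151265 F [0.7 0.  0.4] q [-36.   15.3  91.6  -0.   72.9  29.5]
delta cm [-0.05  0.08  0.12] rot [-0.001  -0.0017  0.8016]
```

>>> carry_out --moves '[{"hand": 255, "delta_pos": [0, 0, 0], "rotation": [0, 0, 0]}, {"hand": 255, "delta_pos": [0, 0, 0], "rotation": [0, 0, 0]}]'

```text
clock: 2.9
tool_pos: [0.5229, -0.3157, 0.0764]
tcp_rot: [[0.415, -0.91, -0.0], [-0.91, -0.415, 0.001], [-0.001, 0.0, -1.0]]
force: [0.5, -2.7, -3.1]
width: 0.0138
```

>>> carry_out --moves '[{"hand": 255, "delta_pos": [0, 0, 0], "rotation": [0, 0, 0.16]}, {"hand": 255, "delta_pos": [0, 0, 0], "rotation": [0, 0, 0.16]}, {"hand": 255, "delta_pos": [0, 0, 0], "rotation": [0, 0, 0.16]}, {"hand": 255, "delta_pos": [0, 0, 0], "rotation": [0, 0, 0.16]}, {"hand": 255, "delta_pos": [0, 0, 0], "rotation": [0, 0, 0]}]'

```text
clock: 3.52
tool_pos: [0.5228, -0.3151, 0.0764]
tcp_rot: [[-0.228, -0.974, -0.0], [-0.974, 0.228, 0.001], [-0.001, 0.001, -1.0]]
force: [0.8, -0.2, 0.2]
width: 0.0142
```

```bash
python3 -c "
from h import *
go(.5224,-.3168,.075,-65.5-45.9)"
```

```text
t 3.525 pos [ 0.5228 -0.3151  0.0764] yaw -103.15 w 0.014229665730369113 F [ 0.8 -0.2  0.2] q [-35.9  15.3  91.7   0.1  73.1  67.2]
delta cm [0.18 0.   0.14] rot [0.0009 0.0013 0.144 ]
```

>>> carry_out --moves '[{"hand": 255, "delta_pos": [0, 0, 0], "rotation": [0, 0, 0.144]}, {"hand": 255, "delta_pos": [0, 0, 0], "rotation": [0, 0, 0]}]'

```text
clock: 3.78
tool_pos: [0.5229, -0.315, 0.0764]
tcp_rot: [[-0.36, -0.933, -0.0], [-0.933, 0.36, 0.002], [-0.001, 0.001, -1.0]]
force: [-0.1, 1.1, -1.1]
width: 0.0139
```

```bash
python3 -c "
from h import *
go(.5224,-.3168,.075,-65.5-45.9)"
```

```text
t 3.775 pos [ 0.5229 -0.315   0.0764] yaw -111.07 w 0.013888966152772877 F [-0.1  1.1 -1.1] q [-35.9  15.3  91.7   0.1  73.1  75.1]
delta cm [ 0.19 -0.02  0.14] rot [0.001  0.0014 0.0057]
```

>>> carry_out --moves '[{"hand": 255, "delta_pos": [0, 0, 0], "rotation": [0, 0, 0.006]}, {"hand": 100, "delta_pos": [0, 0, 0], "rotation": [0, 0, 0]}, {"hand": 100, "delta_pos": [0, 0, 0], "rotation": [0, 0, 0]}, {"hand": 100, "delta_pos": [0, 0, -5], "rotation": [0, 0, 0]}, {"hand": 0, "delta_pos": [0, 0, -6], "rotation": [0, 0, 0]}]'

```text
clock: 4.4
tool_pos: [0.5195, -0.3133, 0.182]
tcp_rot: [[-0.355, -0.935, -0.01], [-0.935, 0.355, 0.008], [-0.004, 0.012, -1.0]]
force: [0.7, -0.7, 0.1]
width: 0.0494
```

>>> carry_out --moves '[{"hand": 0, "delta_pos": [0, 0, -4], "rotation": [0, 0, 0]}, {"hand": 0, "delta_pos": [0, 0, 0], "rotation": [0, 0, 0]}]'

```text
clock: 4.65
tool_pos: [0.5224, -0.3157, 0.2301]
tcp_rot: [[-0.353, -0.935, -0.001], [-0.935, 0.353, 0.001], [-0.001, 0.002, -1.0]]
force: [-0.1, -0.4, -0.6]
width: 0.0694
```

Run:
```python
from h import *
import json
go(.5177,-.0479,.2,-46-90+0)
im=arm.read_camera("wrist");c=arm.calibration("wrist");json.dump({k:(v.tolist() if hasattr(v,'tolist') else v) for k,v in c.items()},open("w2.json","w"))
im=im[:,:,::-1];K=cal(0,c);p=w2p(K,[[.5224,-.3168,.07]])[0];x0,y0=int(p[0])-50,int(p[1])-55;print(x0,y0)
o=cv2.resize(im[y0:y0+100,x0:x0+110],None,fx=5,fy=5,interpolation=cv2.INTER_CUBIC)
x,y=.5224,-.3168
for v,col in((np.radians(-21.4),(255,0,255)),):
    q=((w2p(K,[[x,y,.099],[x+.03*np.cos(v),y+.03*np.sin(v),.099]])-[x0,y0]+.4)*5).astype(int)
    cv2.line(o,q[0].tolist(),q[1].tolist(),col,1)
cv2.imwrite("pics/w2c.png",o);cv2.imwrite("pics/w2.png",im)
```

```text
t 4.65 pos [ 0.5224 -0.3157  0.2301] yaw -110.7 w 0.06940304775982559 F [-0.1 -0.4 -0.6] q [-36.    8.9  82.5   0.   88.7  74.7]
delta cm [-24.88   9.9    3.05] rot [1.800e-03 4.000e-04 4.416e-01]
229 134
```

View pics/w2c.png

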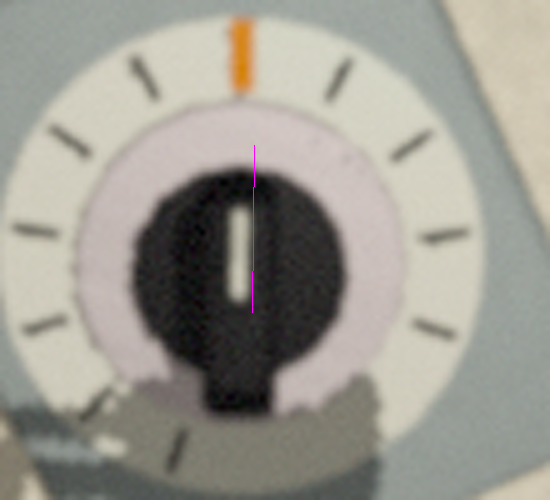

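The pointer (238, 205–300) lines up with the orange mark (241, 20–90), to within about a degree. Next, the plinth.

>>> carry_out --moves '[{"hand": 40, "delta_pos": [-5, 2, 0], "rotation": [0, 0, 0]}, {"hand": 40, "delta_pos": [-5, 2, 0], "rotation": [0, 0, 0]}, {"hand": 40, "delta_pos": [-5, 2, 0], "rotation": [0, 0, 0]}, {"hand": 40, "delta_pos": [-5, 2, 0], "rotation": [0, 0, 0]}, {"hand": 40, "delta_pos": [-5, 2, 0], "rotation": [0, 0, 0]}]'

```text
clock: 5.32
tool_pos: [0.5116, -0.041, 0.218]
tcp_rot: [[-0.358, -0.934, -0.017], [-0.934, 0.358, 0.008], [-0.001, 0.019, -1.0]]
force: [0.3, 0.4, 0.4]
width: 0.0785
```

>>> carry_out --moves '[{"hand": 40, "delta_pos": [0, 0, 0], "rotation": [0, 0, 0.15]}, {"hand": 40, "delta_pos": [0, 0, 0], "rotation": [0, 0, 0.15]}, {"hand": 40, "delta_pos": [0, 0, 0], "rotation": [0, 0, 0.14]}, {"hand": 40, "delta_pos": [0, 0, 0], "rotation": [0, 0, 0]}]'

```text
clock: 5.82
tool_pos: [0.5072, -0.0352, 0.2092]
tcp_rot: [[-0.723, -0.69, -0.029], [-0.691, 0.723, 0.01], [0.014, 0.028, -1.0]]
force: [0.2, 0.1, 0.8]
width: 0.0786
```

Run:
```python
from h import *
import json
go(.5177,-.0479,.2,-136)
im=arm.read_camera("wrist");c=arm.calibration("wrist");json.dump({k:(v.tolist() if hasattr(v,'tolist') else v) for k,v in c.items()},open("w3.json","w"))
im=im[:,:,::-1].copy();K=cal(0,c)
cv2.imwrite("pics/w3.png",im)
a,b=.042,.028
q=w2p(K,boxpts(.5177,-.0479,np.radians(-46),[[a,b,.036],[a,-b,.036],[-a,-b,.036],[-a,b,.036]]));print(q)
cv2.polylines(im,[q.astype(int).reshape(-1,1,2)],True,(255,0,255),1)
cv2.imwrite("pics/w3a.png",im)
```

```text
t 5.825 pos [ 0.5072 -0.0352  0.2092] yaw -136.3 w 0.07856039488006394 F [0.2 0.1 0.8] q [-10.   -4.8  98.7   0.3  87.8 126.3]
delta cm [ 0.11 -1.67  0.88] rot [ 0.0277 -0.0139 -0.0054]
[[247.22672779 124.81498546]
 [304.63968579 124.54497366]
 [303.08447849 206.92797247]
 [249.58002747 207.33957369]]
```

View pics/w3a.png

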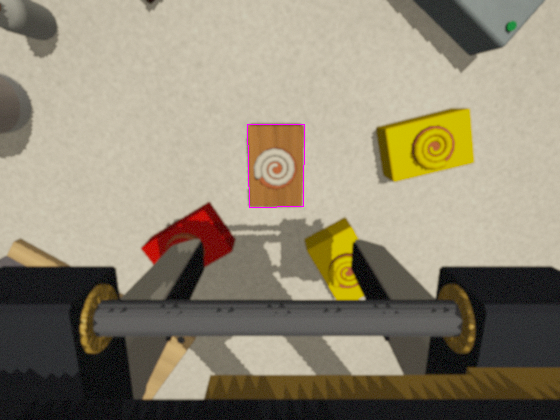

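The predicted outline sits exactly on the oak plinth (247–304, 125–207). Its upright ammonite is centred and both finger paths are clear.

>>> carry_out --moves '[{"hand": 40, "delta_pos": [0.1, -1.7, 0], "rotation": [0.028, -0.014, -0.005]}, {"hand": 40, "delta_pos": [0, 0, 4.5], "rotation": [0, 0, 0]}, {"hand": 40, "delta_pos": [0, 0, 4.5], "rotation": [0, 0, 0]}, {"hand": 40, "delta_pos": [0, 0, 4], "rotation": [0, 0, 0]}, {"hand": 40, "delta_pos": [0, 0, 0], "rotation": [0, 0, 0]}]'

```text
clock: 6.5
tool_pos: [0.5213, -0.0529, 0.075]
tcp_rot: [[-0.71, -0.704, 0.008], [-0.704, 0.71, -0.004], [-0.003, -0.008, -1.0]]
force: [-0.7, 0.1, 0.1]
width: 0.0784
```

```bash
python3 -c "
from h import *
go(.5177,-.0479,.005,-136)"
```

```text
t 6.5 pos [ 0.5213 -0.0529  0.075 ] yaw -135.26 w 0.07842085445242879 F [-0.7  0.1  0.1] q [-1.130e+01  2.100e+00  1.065e+02 -1.000e-01  7.100e+01  1.240e+02]
delta cm [-0.07  0.67  6.99] rot [-0.0082  0.003   0.0129]
```

>>> carry_out --moves '[{"hand": 40, "delta_pos": [0, 0.65, 0], "rotation": [-0.008, 0.003, 0.013]}, {"hand": 40, "delta_pos": [0, 0, 3], "rotation": [0, 0, 0]}, {"hand": 40, "delta_pos": [0, 0, 2.5], "rotation": [0, 0, 0]}, {"hand": 40, "delta_pos": [0, 0, 0], "rotation": [0, 0, 0]}]'

```text
clock: 7.0
tool_pos: [0.5232, -0.0498, 0.0278]
tcp_rot: [[-0.719, -0.695, 0.013], [-0.695, 0.719, -0.002], [-0.007, -0.011, -1.0]]
force: [-0.1, -1.3, 0.3]
width: 0.0783
```

```bash
python3 -c "
from h import *
go(.5177,-.0479,.005,-136)"
```

```text
t 7.0 pos [ 0.5232 -0.0498  0.0278] yaw -135.99 w 0.07827341547881796 F [-0.1 -1.3  0.3] q [-11.    5.7 108.1  -0.   65.4 125. ]
delta cm [0.28 0.54 2.27] rot [-0.0105  0.0073  0.0001]
```

>>> carry_out --moves '[{"hand": 40, "delta_pos": [0.28, 0.55, 1.0], "rotation": [-0.0105, 0.007, 0]}, {"hand": 40, "delta_pos": [0, 0, 1.0], "rotation": [0, 0, 0]}, {"hand": 40, "delta_pos": [0, 0, 0], "rotation": [0, 0, 0]}]'

```text
clock: 7.38
tool_pos: [0.5204, -0.0482, 0.0112]
tcp_rot: [[-0.719, -0.695, 0.006], [-0.695, 0.719, -0.001], [-0.004, -0.005, -1.0]]
force: [-0.2, -0.9, 0.5]
width: 0.0786
```

```bash
python3 -c "
from h import *
go(.5177,-.0479,.006,-136)"
```

```text
t 7.375 pos [ 0.5204 -0.0482  0.0112] yaw -135.98 w 0.07859427768738546 F [-0.2 -0.9  0.5] q [-10.9   7.2 108.6   0.   63.9 125. ]
delta cm [0.17 0.21 0.51] rot [-0.0046  0.0036  0.0004]
```

>>> carry_out --grip_force 35 --moves '[{"hand": 40, "delta_pos": [0.17, 0.2, 0.5], "rotation": [-0.005, 0.004, 0]}, {"hand": 40, "delta_pos": [0, 0, 0], "rotation": [0, 0, 0]}, {"hand": 255, "delta_pos": [0, 0, 0], "rotation": [0, 0, 0]}, {"hand": 255, "delta_pos": [0, 0, 0], "rotation": [0, 0, 0]}, {"hand": 255, "delta_pos": [0, 0, 0], "rotation": [0, 0, 0]}]'

```text
clock: 8.0
tool_pos: [0.5183, -0.048, 0.0067]
tcp_rot: [[-0.719, -0.695, 0.0], [-0.695, 0.719, -0.0], [-0.0, -0.0, -1.0]]
force: [0.3, -0.3, 0.0]
width: 0.0556
```

>>> carry_out --moves '[{"hand": 255, "delta_pos": [0, 0, 0], "rotation": [0, 0, 0]}]'

```text
clock: 8.12
tool_pos: [0.5183, -0.048, 0.0067]
tcp_rot: [[-0.719, -0.695, 0.0], [-0.695, 0.719, -0.0], [-0.0, -0.0, -1.0]]
force: [0.4, 0.1, -0.5]
width: 0.0558
```

```bash
python3 -c "
from h import *
go(.5177,-.0479,.006,-136)"
```

```text
t 8.125 pos [ 0.5183 -0.048   0.0067] yaw -135.97 w 0.05584704587208681 F [ 0.4  0.1 -0.5] q [-10.9   7.6 108.6  -0.   63.8 125. ]
delta cm [0.04 0.05 0.07] rot [-0.0003  0.      0.0004]
```

>>> carry_out --moves '[{"hand": 255, "delta_pos": [0, 0, -3], "rotation": [0, 0, 0]}, {"hand": 255, "delta_pos": [0, 0, -4], "rotation": [0, 0, 0]}, {"hand": 255, "delta_pos": [0, 0, -3], "rotation": [0, 0, 0]}, {"hand": 255, "delta_pos": [0, 0, 0], "rotation": [0, 0, 0]}]'

```text
clock: 8.62
tool_pos: [0.5149, -0.0474, 0.1053]
tcp_rot: [[-0.719, -0.695, -0.008], [-0.695, 0.719, 0.001], [0.005, 0.006, -1.0]]
force: [0.5, -0.4, -4.7]
width: 0.0559
```

```bash
python3 -c "
from h import *
go(.524,.2718,.1,-80.85)"
```

```text
t 8.625 pos [ 0.5149 -0.0474  0.1053] yaw -135.98 w 0.05588856231557764 F [ 0.5 -0.4 -4.7] q [-1.090e+01 -1.000e-01  1.053e+02 -0.000e+00  7.530e+01  1.250e+02]
delta cm [-22.84  22.32   0.57] rot [ 0.008  -0.0012 -0.9622]
```

>>> carry_out --moves '[{"hand": 255, "delta_pos": [-3.2, 3.1, 0], "rotation": [0.008, 0, 0]}, {"hand": 255, "delta_pos": [-3.2, 3.1, 0], "rotation": [0, 0, 0]}, {"hand": 255, "delta_pos": [-3.2, 3.1, 0], "rotation": [0, 0, 0]}, {"hand": 255, "delta_pos": [-3.2, 3.1, 0], "rotation": [0, 0, 0]}, {"hand": 255, "delta_pos": [-3.2, 3.1, 0], "rotation": [0, 0, 0]}]'

```text
clock: 9.25
tool_pos: [0.517, 0.1774, 0.0929]
tcp_rot: [[-0.724, -0.69, -0.015], [-0.69, 0.724, -0.007], [0.015, 0.005, -1.0]]
force: [1.4, 0.1, -4.5]
width: 0.0557
```

>>> carry_out --moves '[{"hand": 255, "delta_pos": [-3.0, 3.0, 0], "rotation": [0, 0, 0]}, {"hand": 255, "delta_pos": [-3.0, 3.0, 0], "rotation": [0, 0, 0]}, {"hand": 255, "delta_pos": [0, 0, 0], "rotation": [0, 0, -0.15]}, {"hand": 255, "delta_pos": [0, 0, 0], "rotation": [0, 0, -0.15]}, {"hand": 255, "delta_pos": [0, 0, 0], "rotation": [0, 0, -0.15]}]'

```text
clock: 9.88
tool_pos: [0.5166, 0.2448, 0.0772]
tcp_rot: [[-0.297, -0.954, -0.042], [-0.955, 0.297, 0.02], [-0.006, 0.046, -0.999]]
force: [0.6, 0.5, -4.6]
width: 0.0558
```

>>> carry_out --moves '[{"hand": 255, "delta_pos": [0, 0, 0], "rotation": [0, 0, -0.15]}, {"hand": 255, "delta_pos": [0, 0, 0], "rotation": [0, 0, -0.15]}, {"hand": 255, "delta_pos": [0, 0, 0], "rotation": [0, 0, -0.15]}, {"hand": 255, "delta_pos": [0, 0, 0], "rotation": [0, 0, 0]}]'

```text
clock: 10.38
tool_pos: [0.5101, 0.2426, 0.0656]
tcp_rot: [[0.161, -0.985, -0.056], [-0.987, -0.162, 0.015], [-0.024, 0.053, -0.998]]
force: [0.2, -0.9, -4.5]
width: 0.0554
```

```bash
python3 -c "
from h import *
go(.524,.2718,.09,-80.85)"
```

```text
t 10.375 pos [0.5101 0.2426 0.0656] yaw -80.71 w 0.055403452705509094 F [ 0.2 -0.9 -4.5] q [19.  11.8 97.   1.9 74.  99.1]
delta cm [-2.72 -1.72 -2.47] rot [0.0534 0.0236 0.0031]
```

>>> carry_out --moves '[{"hand": 255, "delta_pos": [-2.7, -1.7, -2.0], "rotation": [0.053, 0.024, 0.003]}, {"hand": 255, "delta_pos": [0, 0, 0], "rotation": [0, 0, 0]}]'

```text
clock: 10.62
tool_pos: [0.5222, 0.2711, 0.0821]
tcp_rot: [[0.15, -0.989, -0.003], [-0.989, -0.15, -0.003], [0.002, 0.004, -1.0]]
force: [0.2, -1.1, -4.3]
width: 0.0557
```

Run:
```python
from h import *
import json
go(.524,.2718,.09,-80.85)
im=arm.read_camera("wrist");c=arm.calibration("wrist");json.dump({k:(v.tolist() if hasattr(v,'tolist') else v) for k,v in c.items()},open("w4.json","w"))
im=im[:,:,::-1].copy();K=cal(0,c);cv2.imwrite("pics/w4.png",im)
for pts in ([[.05,-.055,.05],[.05,.055,.05],[.062,.055,.05],[.062,-.055,.05]],[[-.085,.034,.012],[.045,.034,.012]],[[-.085,-.034,.012],[.045,-.034,.012]],[[.12,.075,.012],[.12,-.075,.012],[-.12,-.075,.012]],[[.085,.055,.054],[.085,-.055,.054],[.12,-.055,.054],[.12,.055,.054]]):
    q=w2p(K,boxpts(.5437,.275,np.radians(9.15),pts))
    cv2.polylines(im,[q.round().astype(int).reshape(-1,1,2)],False,(255,0,255),1)
cv2.imwrite("pics/w4a.png",cv2.resize(im,(800,600),interpolation=cv2.INTER_CUBIC))
```

```text
t 10.625 pos [0.5222 0.2711 0.0821] yaw -81.36 w 0.0557383782408113 F [ 0.2 -1.1 -4.3] q [ 2.250e+01  1.190e+01  9.500e+01 -1.000e-01  7.330e+01  1.039e+02]
delta cm [-0.04 -0.18 -0.8 ] rot [ 0.0037 -0.0021 -0.0089]
```

View pics/w4a.png

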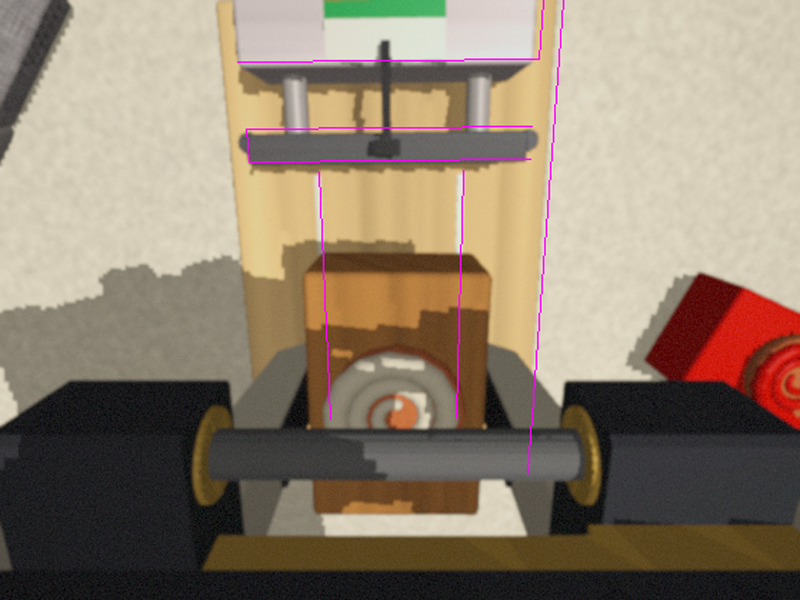

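Wrist view: the plinth is held upright, with the fence at rows 130–165 and the green gauge band at (385,8) in the 800-px picture. My jig model looks slightly off in yaw, so I'll refine it from the white lines and the board edges.

Run:
```python
from h import *
import json
from scipy.optimize import least_squares
im=cv2.imread("pics/w4.png").astype(int);K=cal(0,json.load(open("w4.json")))
sat=im.max(2)-im.min(2)
def edge(r,a,b):  # col where saturation steps most, subpixel
    g=np.abs(np.gradient(cv2.GaussianBlur(sat[r,a:b].astype(np.float32).reshape(1,-1),(0,0),1.2)[0]));i=g[2:-2].argmax()+2
    return a+i+.5*(g[i-1]-g[i+1])/(g[i-1]-2*g[i]+g[i+1]+1e-9)
obs=[]
for r in range(8,170,6):
    obs.append((edge(r,150,180) ,r,.075)) 
    if r<170: obs.append((edge(r,368,400),r,-.075))
for r in range(124,168,4):
    for a,b,y in((215,240,.034),(310,335,-.034)):
        s=sat[r,a:b].astype(float);w=np.clip(np.median(s)-12-s,0,None)
        if w.sum()>20: obs.append((a+(w*np.arange(b-a)).sum()/w.sum(),r,y))
obs=np.array(obs)
W=np.array([p2w(K,o[:2],.012) for o in obs])
def f(p,m=slice(None)):
    c,s=np.cos(p[1]),np.sin(p[1]);d=-s*(W[m,0]-.5437)+c*(W[m,1]-.275)
    return (d-p[0]-obs[m,2])*1000
for name,m in(("all",slice(None)),("edges",np.abs(obs[:,2])>.05),("lines",np.abs(obs[:,2])<.05)):
    s=least_squares(lambda p:f(p,m),[0,.16],loss='soft_l1',x_scale=[.001,.01]);r=s.x
    print(name,"off y mm",r[0]*1000,"yaw",np.degrees(r[1]),"med res",np.median(np.abs(f(r,m))),len(f(r,m)))
res=f(r)
for y in(.075,.034,-.034,-.075):
    k=obs[:,2]==y;print(y,k.sum(),np.median(res[k]).round(2),res[k].round(1))
```

```text
all off y mm 0.9971884673761177 yaw 8.993232437416955 med res 1.4129749210842548 76
edges off y mm 1.0616990249252725 yaw 8.935946889598556 med res 1.5975025041707407 54
lines off y mm 0.9010414795279414 yaw 9.176555320383354 med res 0.16486367435690485 22
0.075 27 -1.55 [-8.5 -8.3 -8.5 -8.6 -8.4 -8.4 -8.8 -1.6 -1.5 -1.5 -1.4 -1.5 -1.5 -1.5
 -1.5 -5.8 -6.5 -9.5 -1.6 -1.5 -1.4 -1.5 -1.5 -1.5 -1.6 -1.5 -1.5]
0.034 11 -0.16 [-0.1 -0.2 -0.2 -0.2 -0.1 -0.1 -0.2 -0.2 -0.2 -0.1 -0.2]
-0.034 11 0.17 [0.2 0.2 0.2 0.1 0.2 0.2 0.2 0.2 0.1 0.1 0.1]
-0.075 27 1.5 [10.   9.9 10.  10.  10.  10.   1.5  1.5  1.5  1.5  1.5  1.6  1.5  1.5
  7.2  5.8  8.4  1.3  1.4  1.4  1.3  1.3  1.2  1.4  1.4  1.3  1.4]
```

Run:
```python
from h import *
import json
im=cv2.imread("pics/w4.png").astype(np.float32);K=cal(0,json.load(open("w4.json")))
g=cv2.GaussianBlur(im,(0,0),1.0)
z=.0821-.0067+.036
T=np.array([.5222,.2711,0]);a=np.radians(-81.36);tx=np.array([np.cos(a),np.sin(a),0]);ty=np.array([np.sin(a),-np.cos(a),0])
for r in list(range(200,245,6))+[345,350]:
    out=[]
    for lo,hi in((203,232),(325,352)):
        d=np.abs(np.diff(g[r,lo:hi],axis=0)).sum(1);i=d.argmax();c=lo+i+.5
        out.append((p2w(K,(c,r),z)-T)@tx*1000)
        
    print(r,np.round(out,2),"mid",round(np.mean(out),2),"w",round(out[0]-out[1],1), "ty",round((p2w(K,(277,r),z)-T)@ty*1000,1))
for c in(240,277,310):
    d=np.abs(np.diff(g[170:200,c],axis=0)).sum(1);e=np.abs(np.diff(g[345:372,c],axis=0)).sum(1)
    print(c,(p2w(K,(c,170.5+d.argmax()),z)-T)@ty*1000,(p2w(K,(c,345.5+e.argmax()),z)-T)@ty*1000)
```

```text
200 [-24.95  28.74] mid 1.89 w -53.7 ty -36.7
206 [-24.67  28.87] mid 2.1 w -53.5 ty -34.1
212 [-24.79  29.  ] mid 2.1 w -53.8 ty -31.5
218 [-24.93  28.72] mid 1.9 w -53.6 ty -28.9
224 [-25.06  28.43] mid 1.69 w -53.5 ty -26.3
230 [-20.96  28.57] mid 3.8 w -49.5 ty -23.6
236 [-25.75  28.7 ] mid 1.48 w -54.5 ty -20.9
242 [-25.89  28.84] mid 1.48 w -54.7 ty -18.2
345 [-26.17  28.16] mid 0.99 w -54.3 ty 33.4
350 [-26.3   28.28] mid 0.99 w -54.6 ty 36.2
240 -46.555014949576176 41.402051926697624
277 -40.72811036273726 41.45790528607985
310 -46.11374645225011 41.507760147331496
```

```bash
python3 -c "
from h import *
go(.5237,.2733,.024,-80.85)"
```

```text
t 10.675 pos [0.5207 0.2694 0.0801] yaw -81.36 w 0.05598312336650704 F [ 0.2 -1.1 -5.3] q [ 2.240e+01  1.200e+01  9.510e+01 -1.000e-01  7.340e+01  1.038e+02]
delta cm [-0.36 -0.4   5.61] rot [ 0.0081 -0.0036 -0.009 ]
```

The earlier calibration was read 0.05 s after the picture while the arm was still settling, which explains the bias of about 1.5 mm. I'll lower now, settle, and measure again properly.

>>> carry_out --moves '[{"hand": 255, "delta_pos": [-0.43, -0.4, 1.5], "rotation": [0.008, -0.004, -0.009]}, {"hand": 255, "delta_pos": [0, 0, 1.8], "rotation": [0, 0, 0]}, {"hand": 255, "delta_pos": [0, 0, 1.2], "rotation": [0, 0, 0]}, {"hand": 255, "delta_pos": [0, 0, 0], "rotation": [0, 0, 0]}, {"hand": 255, "delta_pos": [0, 0, 0], "rotation": [0, 0, 0]}]'

```text
clock: 11.3
tool_pos: [0.5206, 0.2714, 0.0268]
tcp_rot: [[0.155, -0.988, -0.008], [-0.988, -0.155, -0.003], [0.001, 0.008, -1.0]]
force: [-0.7, -0.2, -3.6]
width: 0.0555
```

```bash
python3 -c "
from h import *
go(.5237,.274,.022,-80.85)"
```

```text
t 11.3 pos [0.5206 0.2714 0.0268] yaw -81.11 w 0.05550040291538825 F [-0.7 -0.2 -3.6] q [ 22.5  15.8  96.7   0.   67.9 103.6]
delta cm [-0.21 -0.35  0.47] rot [ 0.0084 -0.0012 -0.0045]
```

>>> carry_out --moves '[{"hand": 255, "delta_pos": [-0.22, -0.35, 0.3], "rotation": [0.008, -0.001, -0.005]}, {"hand": 255, "delta_pos": [0, 0, 0], "rotation": [0, 0, 0]}, {"hand": 255, "delta_pos": [0, 0, 0], "rotation": [0, 0, 0]}]'

```text
clock: 11.68
tool_pos: [0.5252, 0.2748, 0.0251]
tcp_rot: [[0.16, -0.987, 0.003], [-0.987, -0.16, 0.001], [-0.001, -0.003, -1.0]]
force: [-0.0, -0.6, -3.8]
width: 0.0556
```

```bash
cat > m.py <<'E'
from h import *
import json,sys
from scipy.optimize import least_squares
def measure(n,view=True):
    c=arm.calibration("wrist");s=arm.get_state();im=arm.read_camera("wrist")[:,:,::-1].copy();K=cal(0,c)
    cv2.imwrite(f"pics/{n}.png",im);go(.5237,.274,.0187,-80.85)
    json.dump({k:(v.tolist() if hasattr(v,'tolist') else v) for k,v in c.items()},open(n+".json","w"))
    R=s['tcp_rot'];T=s['tool_pos'];sat=(im.max(2).astype(int)-im.min(2))
    L=[]
    base=[w2p(K,boxpts(.5436,.277,np.radians(9.15),[[x,y,.012] for x in(.0,.04)])) for y in(.034,-.034)]
    for q,y in zip(base,(.034,-.034)):
        for t in np.linspace(.0,1.1,23):
            u=q[0]+t*(q[1]-q[0]);r=int(round(u[1]));a=int(u[0])-9
            if not 0<=r<420:continue
            v=sat[r,a:a+19].astype(float);w=np.clip(np.median(v)-14-v,0,None)
            if w.max()>15:L.append((*p2w(K,(a+(w*np.arange(19)).sum()/w.sum(),r),.012)[:2],y))
    L=np.array(L);print("n",[(L[:,2]==y).sum() for y in(.034,-.034)])
    f=lambda p:(-np.sin(p[1])*(L[:,0]-.5436)+np.cos(p[1])*(L[:,1]-.275)-p[0]-L[:,2])*1000
    r=least_squares(f,[0,.16],loss='soft_l1',x_scale=[.001,.01]).x
    print("jig yaw",np.degrees(r[1]).round(2),"y off mm",(r[0]*1000).round(2),"res",f(r).round(1))
    print("tcp jig y rel lines (mm)",((-np.sin(r[1])*(T[0]-.5436)+np.cos(r[1])*(T[1]-.275)-r[0])*1000).round(2))
    return im,K,T,R
if __name__=="__main__":
    im,K,T,R=measure(sys.argv[1])
    zt=T[2]-.0067+.036
    for y in(-.028,.028):
        q=w2p(K,[T+R@np.array([y,v,0])+[0,0,zt-T[2]] for v in(-.042,.042)]);cv2.line(im,*[tuple(map(int,a.round())) for a in q],(255,0,255),1)
    cv2.imwrite(f"pics/{sys.argv[1]}a.png",cv2.resize(im[:380,130:420],None,fx=1.55,fy=1.55,interpolation=cv2.INTER_CUBIC))
E
python3 m.py w5
```

```text
t 11.725 pos [0.5252 0.2748 0.0252] yaw -80.81 w 0.05574506086080368 F [ 0.2 -0.5 -3.8] q [ 22.7  16.1  96.5  -0.   67.2 103.5]
delta cm [0.05 0.17 0.65] rot [-0.003   0.0005  0.0007]
n [np.int64(23), np.int64(19)]
jig yaw 6.54 y off mm 3.98 res [ 2.1  2.1  2.1  2.1  2.4  2.5  2.5  0.2 -0.5 -0.5 -0.6 -0.4 -0.2 -0.1
 -0.1  0.   0.1  0.2  0.3  0.4  0.5  0.6  0.6 -5.3 -4.9 -5.2 -1.4 -0.8
 -0.8 -0.7 -0.6 -0.5 -0.5 -0.4 -0.2 -0.2 -0.1  0.   0.1  0.2  0.3  0.4]
tcp jig y rel lines (mm) -2.11
```

View pics/w5a.png

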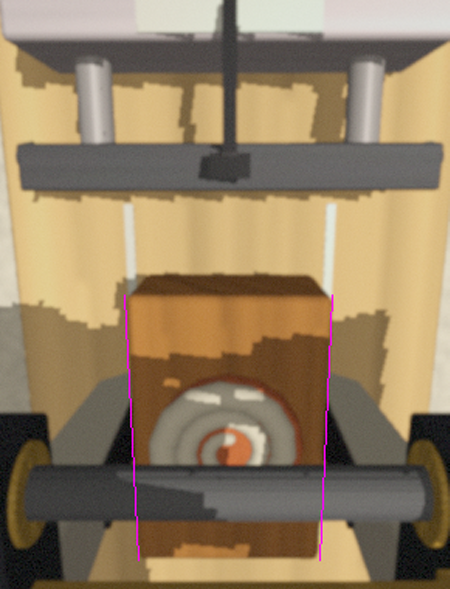

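The plinth sits midway between the white lines, and the magenta prediction runs along its sides. Line samples near the plinth spoiled the fit, so I'll refit on the clear stretch only.

```bash
sed -i 's/np.linspace(.0,1.1,23)/np.linspace(T0,1.05,16)/; s/^def measure(n,view=True):/T0=.55\ndef measure(n,view=True):/' m.py
python3 - <<'E'
import m,json,cv2
from h import *
K0=json.load(open("w5.json"));im0=cv2.imread("pics/w5.png")
class A:  # replay w5, no new picture
    calibration=lambda s,n:K0
    get_state=lambda s:m_state
    read_camera=lambda s,n:im0[:,:,::-1]
m_state=arm.get_state()
m.arm=A();im,K,T,R=m.measure("w5r")
g=cv2.GaussianBlur(im,(0,0),1).astype(np.float32);z=T[2]-.0067+.036
tx,ty=R[:,0],R[:,1];print("z",z)
for r in list(range(194,240,5))+[340,348,355]:
    v=[]
    for s in(-.028,.028):
        # predicted column at this row
        k=w2p(K,[T+tx*s+ty*y+[0,0,z-T[2]] for y in(-.04,.04)]);c=int(np.interp(r,k[:,1],k[:,0]))
        d=np.abs(np.diff(g[r,c-7:c+8],axis=0)).sum(1);i=d.argmax();v.append((p2w(K,(c-7+i+.5,r),z)-T)@tx*1000)
    print(r,np.round(v,2),round(np.mean(v),2))
# fence line: lower face edge
E
```

```text
t 11.725 pos [0.5252 0.2748 0.0252] yaw -80.81 w 0.05574506086080368 F [ 0.2 -0.5 -3.8] q [ 22.7  16.1  96.5  -0.   67.2 103.5]
delta cm [0.05 0.17 0.65] rot [-0.003   0.0005  0.0007]
n [np.int64(16), np.int64(16)]
jig yaw 9.27 y off mm 2.4 res [ 0.1  0.2  0.2  0.2  0.2  0.2  0.2  0.2  0.2  0.2  0.2  0.2  0.2  0.2
  0.2  0.2 -0.2 -0.2 -0.2 -0.2 -0.2 -0.2 -0.2 -0.2 -0.2 -0.2 -0.2 -0.2
 -0.2 -0.2 -0.2 -0.2]
tcp jig y rel lines (mm) 0.36
z 0.054461926508107675
194 [-30.84  27.71] -1.56
199 [-29.7   27.82] -0.94
204 [-29.82  27.93] -0.94
209 [-30.36  27.19] -1.58
214 [-26.65  27.3 ] 0.32
219 [-26.76  27.83] 0.53
224 [-26.87  27.94] 0.54
229 [-27.83  28.05] 0.11
234 [-27.52  27.73] 0.11
239 [-27.63  27.84] 0.11
340 [-27.73  27.46] -0.14
348 [-27.93  27.18] -0.38
355 [-28.11  27.35] -0.38
```

>>> carry_out --moves '[{"hand": 255, "delta_pos": [0.03, 0, 0.35], "rotation": [-0.003, 0, 0]}, {"hand": 255, "delta_pos": [0, 0, 0.2], "rotation": [0, 0, 0]}, {"hand": 255, "delta_pos": [0, 0, 0], "rotation": [0, 0, 0]}]'

```text
clock: 12.1
tool_pos: [0.5254, 0.2745, 0.0195]
tcp_rot: [[0.16, -0.987, 0.0], [-0.987, -0.16, 0.001], [-0.001, -0.0, -1.0]]
force: [0.2, -0.1, -4.2]
width: 0.0558
```

```bash
cat >> h.py <<'E'
def jig(yaw=9.2):
    s=arm.get_state();a=np.radians(yaw);e=np.array([np.cos(a),np.sin(a),0]);n=np.array([-np.sin(a),np.cos(a),0])
    d=s['tool_pos']-[.5432,.2774,0]
    print("jig x,y mm",(d@e*1000).round(2),(d@n*1000).round(2),"z",(d[2]*1000).round(2),"Fx,Fy,Fz",(s['force']@e).round(2),(s['force']@n).round(2),s['force'][2].round(2))
    R=s['tcp_rot'];print("tilt",R[:2,2].round(4),"torque",s['torque'].round(2))
    b=np.radians(yaw-90);go(*(s['tool_pos']),yaw-90)
E
python3 -c "
from h import *
jig()"
```

```text
jig x,y mm -18.04 0.02 z 19.54 Fx,Fy,Fz 0.15 -0.1 -4.17
tilt [0.     0.0006] torque [-0.01  0.   -0.02]
t 12.1 pos [0.5254 0.2745 0.0195] yaw -80.81 w 0.0558251133703218 F [ 0.2 -0.1 -4.2] q [ 22.6  16.7  96.5   0.   66.8 103.4]
delta cm [0. 0. 0.] rot [-0.0001  0.0006 -0.0001]
```

>>> carry_out --moves '[{"hand": 255, "delta_pos": [0, 0, 0.08], "rotation": [0, 0, 0]}, {"hand": 255, "delta_pos": [0, 0, 0], "rotation": [0, 0, 0]}]'

```text
clock: 12.35
tool_pos: [0.5255, 0.2746, 0.0188]
tcp_rot: [[0.16, -0.987, 0.0], [-0.987, -0.16, 0.001], [-0.001, -0.0, -1.0]]
force: [-0.2, -0.3, -4.2]
width: 0.0559
```

>>> carry_out --moves '[{"hand": 255, "delta_pos": [0, 0, 0.05], "rotation": [0, 0, 0]}, {"hand": 255, "delta_pos": [0, 0, 0], "rotation": [0, 0, 0]}]'

```text
clock: 12.6
tool_pos: [0.5255, 0.2746, 0.0187]
tcp_rot: [[0.16, -0.987, 0.0], [-0.987, -0.16, 0.001], [-0.001, -0.0, -1.0]]
force: [-0.3, 0.5, -4.7]
width: 0.0558
```

```bash
python3 -c "
from h import *
jig()"
```

```text
jig x,y mm -17.9 0.07 z 18.69 Fx,Fy,Fz -0.23 0.57 -4.73
tilt [0.0002 0.0007] torque [ 0.03 -0.02 -0.02]
t 12.6 pos [0.5255 0.2746 0.0187] yaw -80.8 w 0.0558041881241282 F [-0.3  0.5 -4.7] q [ 22.6  16.8  96.5   0.   66.7 103.4]
delta cm [0. 0. 0.] rot [-0.0004  0.0006 -0.0001]
```

>>> carry_out --moves '[{"hand": 255, "delta_pos": [0, 0, 0.08], "rotation": [0, 0, 0]}, {"hand": 255, "delta_pos": [0, 0, 0.05], "rotation": [0, 0, 0]}]'

```text
clock: 12.85
tool_pos: [0.5257, 0.2747, 0.0187]
tcp_rot: [[0.16, -0.987, 0.0], [-0.987, -0.16, 0.001], [-0.001, -0.0, -1.0]]
force: [-3.4, -1.1, 2.9]
width: 0.0556
```

>>> carry_out --moves '[{"hand": 255, "delta_pos": [0, 0, 0.08], "rotation": [0, 0, 0]}, {"hand": 255, "delta_pos": [0, 0, 0], "rotation": [0, 0, 0]}]'

```text
clock: 13.1
tool_pos: [0.5258, 0.2748, 0.0187]
tcp_rot: [[0.16, -0.987, 0.001], [-0.987, -0.16, 0.001], [-0.0, -0.001, -1.0]]
force: [0.5, -0.1, -2.1]
width: 0.0557
```

```bash
python3 -c "
from h import *
jig()"
```

```text
jig x,y mm -17.64 0.18 z 18.7 Fx,Fy,Fz 0.48 -0.13 -2.05
tilt [0.0006 0.0006] torque [-0.04  0.14 -0.02]
t 13.1 pos [0.5258 0.2748 0.0187] yaw -80.8 w 0.055650526576894545 F [ 0.5 -0.1 -2.1] q [ 22.6  16.8  96.5   0.   66.7 103.4]
delta cm [0. 0. 0.] rot [-0.0007  0.0005  0.0001]
```

>>> carry_out --moves '[{"hand": 255, "delta_pos": [0, -0.6, 0], "rotation": [0, 0, 0]}, {"hand": 255, "delta_pos": [0, -0.6, 0], "rotation": [0, 0, 0]}, {"hand": 255, "delta_pos": [0, -0.6, 0], "rotation": [0, 0, 0]}, {"hand": 255, "delta_pos": [0, 0, 0], "rotation": [0, 0, 0]}]'

```text
clock: 13.6
tool_pos: [0.5452, 0.2781, 0.0187]
tcp_rot: [[0.16, -0.987, 0.002], [-0.987, -0.16, 0.001], [-0.001, -0.002, -1.0]]
force: [0.3, -0.1, -0.6]
width: 0.0557
```

```bash
python3 -c "
from h import *
jig()"
```

```text
jig x,y mm 2.07 0.38 z 18.73 Fx,Fy,Fz 0.25 -0.13 -0.57
tilt [0.0015 0.0012] torque [-0.07 -0.04 -0.  ]
t 13.6 pos [0.5452 0.2781 0.0187] yaw -80.8 w 0.05571322600606258 F [ 0.3 -0.1 -0.6] q [ 22.2  19.3  93.3   0.   67.2 103. ]
delta cm [0. 0. 0.] rot [-0.0017  0.0009  0.    ]
```

>>> carry_out --moves '[{"hand": 255, "delta_pos": [0.03, -0.3, 0], "rotation": [-0.002, 0.001, 0]}, {"hand": 255, "delta_pos": [0, -0.3, 0], "rotation": [0, 0, 0]}, {"hand": 255, "delta_pos": [0, 0, 0], "rotation": [0, 0, 0]}]'

```text
clock: 13.98
tool_pos: [0.5515, 0.2789, 0.0187]
tcp_rot: [[0.16, -0.987, -0.001], [-0.987, -0.16, -0.0], [0.0, 0.001, -1.0]]
force: [-0.4, -0.3, -0.3]
width: 0.0558
```

>>> carry_out --moves '[{"hand": 255, "delta_pos": [0, -0.2, 0], "rotation": [0, 0, 0]}, {"hand": 255, "delta_pos": [0, 0, 0], "rotation": [0, 0, 0]}]'

```text
clock: 14.22
tool_pos: [0.5529, 0.2791, 0.0187]
tcp_rot: [[0.16, -0.987, -0.002], [-0.987, -0.16, -0.001], [0.0, 0.002, -1.0]]
force: [-0.7, -0.0, -0.9]
width: 0.0555
```

```bash
python3 -c "
from h import *
jig()"
```

```text
jig x,y mm 9.82 0.13 z 18.71 Fx,Fy,Fz -0.7 0.11 -0.93
tilt [-0.0019 -0.0006] torque [-0.03 -0.07  0.06]
t 14.225 pos [0.5529 0.2791 0.0187] yaw -80.78 w 0.055511644227173335 F [-0.7 -0.  -0.9] q [ 22.   20.6  91.8   0.   67.8 102.8]
delta cm [0. 0. 0.] rot [ 0.002  -0.0003  0.0003]
```

>>> carry_out --moves '[{"hand": 255, "delta_pos": [0, -0.2, 0], "rotation": [0.002, 0, 0]}, {"hand": 255, "delta_pos": [0, 0, 0], "rotation": [0, 0, 0]}]'

```text
clock: 14.48
tool_pos: [0.5539, 0.2793, 0.0187]
tcp_rot: [[0.16, -0.987, -0.002], [-0.987, -0.16, -0.001], [0.0, 0.002, -1.0]]
force: [-1.2, -0.4, 0.0]
width: 0.056
```

>>> carry_out --moves '[{"hand": 255, "delta_pos": [0, -0.2, 0], "rotation": [0, 0, 0]}, {"hand": 255, "delta_pos": [0, 0, 0], "rotation": [0, 0, 0]}]'

```text
clock: 14.72
tool_pos: [0.555, 0.2794, 0.0187]
tcp_rot: [[0.161, -0.987, -0.004], [-0.987, -0.161, -0.001], [0.001, 0.004, -1.0]]
force: [-1.0, -0.9, 0.5]
width: 0.0561
```

```bash
python3 -c "
from h import *
jig()"
```

```text
jig x,y mm 11.95 0.12 z 18.73 Fx,Fy,Fz -1.08 -0.69 0.46
tilt [-0.0037 -0.0014] torque [0.02 0.21 0.07]
t 14.725 pos [0.555  0.2794 0.0187] yaw -80.75 w 0.05610398414259278 F [-1.  -0.9  0.5] q [ 22.   20.9  91.3   0.   68.  102.7]
delta cm [0. 0. 0.] rot [ 0.0038 -0.0007  0.0009]
```

>>> carry_out --moves '[{"hand": 255, "delta_pos": [0, -0.3, 0], "rotation": [0.004, 0, 0]}, {"hand": 255, "delta_pos": [0, -0.2, 0], "rotation": [0.002, 0, 0]}]'

```text
clock: 14.98
tool_pos: [0.5573, 0.2798, 0.0187]
tcp_rot: [[0.161, -0.987, -0.003], [-0.987, -0.161, -0.002], [0.001, 0.003, -1.0]]
force: [-11.9, -2.7, 9.6]
width: 0.056
```

```bash
python3 -c "
from h import *
jig()"
```

```text
jig x,y mm 14.3 0.08 z 18.68 Fx,Fy,Fz -12.13 -0.73 9.63
tilt [-0.0032 -0.002 ] torque [-0.21  1.62  0.19]
t 14.975 pos [0.5573 0.2798 0.0187] yaw -80.72 w 0.05601624618734003 F [-11.9  -2.7   9.6] q [ 22.   21.2  90.9  -0.   68.  102.7]
delta cm [0. 0. 0.] rot [ 0.0035 -0.0014  0.0014]
```

>>> carry_out --moves '[{"hand": 255, "delta_pos": [0, -0.15, -0.06], "rotation": [0.003, -0.001, 0.001]}, {"hand": 255, "delta_pos": [0, -0.15, -0.03], "rotation": [0.003, 0, 0]}]'

```text
clock: 15.22
tool_pos: [0.5574, 0.2798, 0.0187]
tcp_rot: [[0.161, -0.987, -0.003], [-0.987, -0.161, -0.002], [0.001, 0.003, -1.0]]
force: [-10.5, -3.5, 8.6]
width: 0.0556
```

```bash
cat > g.py <<'E'
from h import *
import sys
def gauge(n):
    c=arm.calibration("wrist");im=arm.read_camera("wrist")[:,:,::-1].copy();K=cal(0,c);cv2.imwrite(f"pics/{n}.png",im)
    jig()
    # predicted fence top-face outline for slide s, drawn for view; report dark/bright edge rows in jig x
    g=cv2.GaussianBlur(im,(0,0),.8).astype(float).sum(2)
    for y in(-.045,-.03,.02,.03,.045):
        xs=np.linspace(.03,.10,281);q=w2p(K,boxpts(.5432,.2774,np.radians(9.2),[[x,y,.0505] for x in xs]))
        v=cv2.remap(g.astype(np.float32),q[:,0].astype(np.float32).reshape(1,-1),q[:,1].astype(np.float32).reshape(1,-1),cv2.INTER_LINEAR)[0]
        d=np.gradient(v);k=np.argsort(-np.abs(d));pk=[]
        for i in k:
            if all(abs(i-j)>12 for j in pk):pk.append(i)
            if len(pk)==4:break
        print(y,[(round(xs[i]*1000,1),int(d[i])) for i in sorted(pk)])
    cv2.imwrite(f"pics/{n}v.png",cv2.resize(im[:300,130:430],None,fx=2,fy=2,interpolation=cv2.INTER_CUBIC))
gauge(sys.argv[1])
E
python3 g.py w6
```

```text
jig x,y mm 14.45 0.09 z 18.72 Fx,Fy,Fz -10.14 -1.82 6.1
tilt [-0.0031 -0.0016] torque [-0.21  1.41  0.18]
t 15.275 pos [0.5575 0.2798 0.0187] yaw -80.75 w 0.05600524010200548 F [-9.7 -3.4  6.1] q [ 22.   21.2  90.9  -0.   68.  102.7]
delta cm [0. 0. 0.] rot [ 0.0033 -0.001   0.0009]
-0.045 [(np.float64(52.2), 33), (np.float64(56.5), -42), (np.float64(71.3), 67), (np.float64(87.0), 32)]
-0.03 [(np.float64(50.8), 28), (np.float64(56.5), -46), (np.float64(68.2), -30), (np.float64(86.2), 53)]
0.02 [(np.float64(31.8), 24), (np.float64(68.2), -27), (np.float64(72.0), 72), (np.float64(86.5), 45)]
0.03 [(np.float64(48.8), 18), (np.float64(56.5), -45), (np.float64(70.0), 45), (np.float64(86.2), 48)]
0.045 [(np.float64(53.0), 34), (np.float64(56.5), -49), (np.float64(71.0), 74), (np.float64(84.0), -39)]
```

View pics/w6v.png

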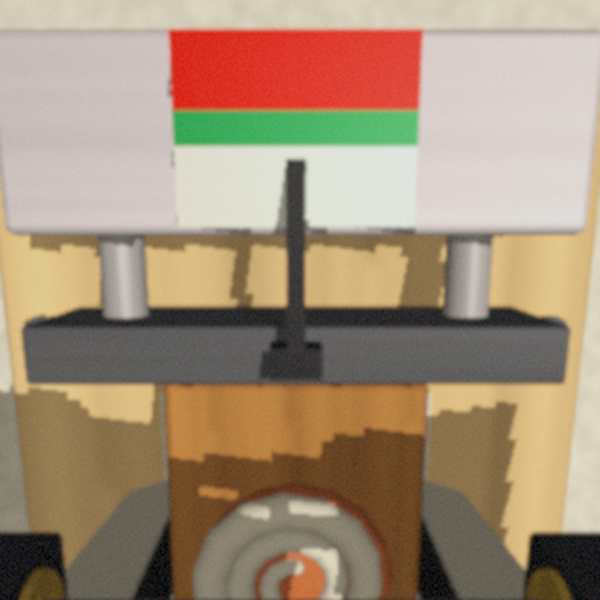

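Pointer tip is at row 160, in the white, with green from row 145 down to 109. The fence is square on the plinth's end. Scale is about 6 rows per mm, so about 5 mm more is needed.

>>> carry_out --moves '[{"hand": 255, "delta_pos": [0, -0.35, -0.08], "rotation": [0.003, -0.001, 0.001]}, {"hand": 255, "delta_pos": [0, -0.35, -0.04], "rotation": [0.003, 0, 0]}]'

```text
clock: 15.52
tool_pos: [0.5602, 0.2801, 0.0187]
tcp_rot: [[0.161, -0.987, -0.006], [-0.987, -0.161, -0.002], [0.001, 0.006, -1.0]]
force: [-14.0, -4.6, 10.5]
width: 0.0558
```

```bash
python3 -c "
from h import *
jig()"
```

```text
jig x,y mm 17.19 -0.03 z 18.65 Fx,Fy,Fz -14.57 -2.28 10.51
tilt [-0.0059 -0.0022] torque [-0.53  2.07  0.03]
t 15.525 pos [0.5602 0.2801 0.0187] yaw -80.76 w 0.05578921729198442 F [-14.   -4.6  10.5] q [ 21.9  21.7  90.3   0.   68.3 102.6]
delta cm [0. 0. 0.] rot [ 0.0062 -0.0012  0.0007]
```

>>> carry_out --moves '[{"hand": 255, "delta_pos": [0, -0.3, -0.12], "rotation": [0.007, -0.001, 0.001]}, {"hand": 255, "delta_pos": [0, -0.25, -0.1], "rotation": [0.005, 0, 0]}]'

```text
clock: 15.78
tool_pos: [0.5608, 0.2802, 0.0187]
tcp_rot: [[0.16, -0.987, -0.004], [-0.987, -0.16, -0.002], [0.001, 0.004, -1.0]]
force: [-13.1, -2.6, 5.8]
width: 0.0558
```

```bash
python3 -c "
from h import *
jig()"
```

```text
jig x,y mm 17.77 -0.07 z 18.66 Fx,Fy,Fz -13.33 -0.43 5.75
tilt [-0.004 -0.002] torque [-0.23  1.83  0.19]
t 15.775 pos [0.5608 0.2802 0.0187] yaw -80.77 w 0.055779484760024624 F [-13.1  -2.6   5.8] q [ 21.9  21.7  90.3  -0.   68.2 102.6]
delta cm [0. 0. 0.] rot [ 0.0043 -0.0013  0.0006]
```

>>> carry_out --moves '[{"hand": 255, "delta_pos": [0, -0.4, -0.12], "rotation": [0.005, -0.001, 0.001]}, {"hand": 255, "delta_pos": [0, -0.35, -0.1], "rotation": [0.005, 0, 0]}]'

```text
clock: 16.02
tool_pos: [0.5625, 0.2805, 0.0187]
tcp_rot: [[0.161, -0.987, -0.006], [-0.987, -0.161, -0.003], [0.002, 0.006, -1.0]]
force: [-14.9, -3.5, 8.1]
width: 0.0557
```

```bash
python3 -c "
from h import *
jig()"
```

```text
jig x,y mm 19.55 -0.03 z 18.7 Fx,Fy,Fz -15.25 -1.12 8.09
tilt [-0.0057 -0.0025] torque [-0.36  2.17  0.22]
t 16.025 pos [0.5625 0.2805 0.0187] yaw -80.76 w 0.05569109022005115 F [-14.9  -3.5   8.1] q [ 21.8  22.1  89.9  -0.   68.4 102.6]
delta cm [0. 0. 0.] rot [ 0.0061 -0.0016  0.0007]
```

>>> carry_out --moves '[{"hand": 255, "delta_pos": [0, -0.18, -0.12], "rotation": [0.006, -0.001, 0.001]}, {"hand": 255, "delta_pos": [0, -0.18, -0.08], "rotation": [0.005, 0, 0]}]'

```text
clock: 16.27
tool_pos: [0.5622, 0.2804, 0.0187]
tcp_rot: [[0.16, -0.987, -0.003], [-0.987, -0.16, -0.002], [0.001, 0.003, -1.0]]
force: [-10.2, -2.9, 4.9]
width: 0.0556
```

```bash
python3 - <<'E'
from h import *
jig()
for i in range(12):arm.read_camera("wrist")
jig()
E
python3 g.py w7
```

```text
jig x,y mm 19.19 -0.05 z 18.67 Fx,Fy,Fz -10.56 -1.23 4.95
tilt [-0.0028 -0.002 ] torque [-0.04  1.43  0.17]
t 16.275 pos [0.5622 0.2804 0.0187] yaw -80.78 w 0.05563997496146407 F [-10.2  -2.9   4.9] q [ 21.9  21.9  90.2  -0.   68.2 102.7]
delta cm [0. 0. 0.] rot [ 0.0031 -0.0015  0.0004]
jig x,y mm 19.19 -0.06 z 18.66 Fx,Fy,Fz -9.14 -1.56 3.44
tilt [-0.0029 -0.0019] torque [-0.07  1.46  0.17]
t 16.875 pos [0.5622 0.2804 0.0187] yaw -80.78 w 0.055622298037744766 F [-8.8 -3.   3.4] q [ 21.9  21.9  90.1  -0.   68.2 102.7]
delta cm [0. 0. 0.] rot [ 0.0031 -0.0015  0.0003]
jig x,y mm 19.18 -0.03 z 18.67 Fx,Fy,Fz -9.5 -1.48 3.31
tilt [-0.0029 -0.002 ] torque [-0.06  1.45  0.17]
t 16.925 pos [0.5621 0.2804 0.0187] yaw -80.78 w 0.05599666205871003 F [-9.1 -3.   3.3] q [ 21.9  21.9  90.1  -0.   68.2 102.7]
delta cm [0. 0. 0.] rot [ 0.0032 -0.0015  0.0004]
-0.045 [(np.float64(54.8), 29), (np.float64(61.0), -44), (np.float64(75.8), 72), (np.float64(87.0), 30)]
-0.03 [(np.float64(55.2), 39), (np.float64(61.2), -47), (np.float64(72.8), -31), (np.float64(86.0), 54)]
0.02 [(np.float64(45.8), 28), (np.float64(72.8), -27), (np.float64(76.5), 78), (np.float64(86.5), 41)]
0.03 [(np.float64(52.2), 32), (np.float64(61.0), -28), (np.float64(74.5), 45), (np.float64(86.2), 37)]
0.045 [(np.float64(61.0), -45), (np.float64(72.5), -23), (np.float64(75.8), 76), (np.float64(86.2), 36)]
```

View pics/w7v.png

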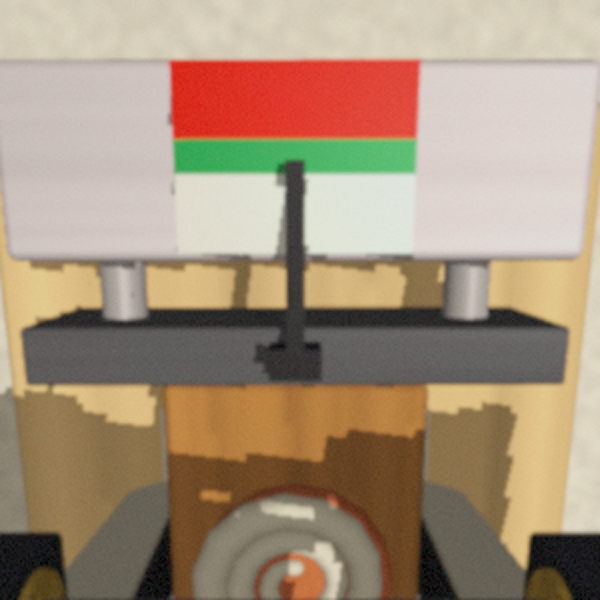

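The pointer tip (row 161) is now in the green (137–173), about 2 mm past its lower edge, and it holds steady. One small nudge will bring it to the middle, about 11 N.

>>> carry_out --moves '[{"hand": 255, "delta_pos": [0, -0.28, -0.05], "rotation": [0.003, -0.001, 0]}, {"hand": 255, "delta_pos": [0, -0.24, -0.05], "rotation": [0.003, 0, 0]}]'

```text
clock: 17.18
tool_pos: [0.5623, 0.2804, 0.0187]
tcp_rot: [[0.161, -0.987, -0.007], [-0.987, -0.161, -0.003], [0.002, 0.008, -1.0]]
force: [-13.3, -4.1, 7.4]
width: 0.0557
```

```bash
python3 - <<'E'
from h import *
jig()
for i in range(10):arm.read_camera("wrist")
E
python3 g.py w8
```

```text
jig x,y mm 19.31 -0.05 z 18.7 Fx,Fy,Fz -13.8 -1.96 7.38
tilt [-0.0074 -0.0028] torque [-0.21  1.87  0.15]
t 17.175 pos [0.5623 0.2804 0.0187] yaw -80.73 w 0.05572149219414743 F [-13.3  -4.1   7.4] q [ 21.8  22.1  89.8   0.   68.5 102.6]
delta cm [0. 0. 0.] rot [ 0.0077 -0.0016  0.0013]
jig x,y mm 19.34 -0.08 z 18.65 Fx,Fy,Fz -14.37 -1.66 7.93
tilt [-0.0072 -0.0028] torque [-0.32  1.97  0.12]
t 17.725 pos [0.5623 0.2804 0.0187] yaw -80.73 w 0.05597235036244656 F [-13.9  -3.9   7.9] q [ 21.8  22.1  89.8   0.   68.5 102.6]
delta cm [0. 0. 0.] rot [ 0.0076 -0.0016  0.0012]
-0.045 [(np.float64(56.5), 38), (np.float64(61.0), -42), (np.float64(72.8), -29), (np.float64(76.0), 72)]
-0.03 [(np.float64(55.5), 36), (np.float64(61.2), -46), (np.float64(73.0), -30), (np.float64(86.2), 51)]
0.02 [(np.float64(45.5), 27), (np.float64(72.8), -27), (np.float64(76.8), 77), (np.float64(86.5), 40)]
0.03 [(np.float64(54.0), 33), (np.float64(61.2), -27), (np.float64(75.0), 44), (np.float64(86.2), 39)]
0.045 [(np.float64(61.2), -47), (np.float64(72.8), -24), (np.float64(76.0), 72), (np.float64(86.5), 34)]
```

>>> carry_out --moves '[{"hand": 255, "delta_pos": [0, -0.32, -0.14], "rotation": [0.01, -0.001, 0.001]}, {"hand": 255, "delta_pos": [0, -0.26, -0.12], "rotation": [0.008, 0, 0]}]'

```text
clock: 17.98
tool_pos: [0.5626, 0.2805, 0.0187]
tcp_rot: [[0.161, -0.987, -0.0], [-0.987, -0.161, -0.002], [0.002, 0.001, -1.0]]
force: [-9.5, -1.8, 3.9]
width: 0.056
```

Run:
```python
from h import *
jig()
```

```text
jig x,y mm 19.59 -0.08 z 18.67 Fx,Fy,Fz -9.71 -0.24 3.91
tilt [-0.0005 -0.0018] torque [-0.14  1.89  0.19]
t 17.975 pos [0.5626 0.2805 0.0187] yaw -80.74 w 0.055982546271287494 F [-9.5 -1.8  3.9] q [ 2.190e+01  2.180e+01  9.020e+01 -1.000e-01  6.800e+01  1.027e+02]
delta cm [0. 0. 0.] rot [ 0.0008 -0.0017  0.001 ]
```

>>> carry_out --moves '[{"hand": 255, "delta_pos": [0, -0.35, -0.1], "rotation": [0.004, -0.001, 0.001]}, {"hand": 255, "delta_pos": [0, -0.3, -0.1], "rotation": [0.006, 0, 0]}]'

```text
clock: 18.23
tool_pos: [0.5627, 0.2805, 0.0187]
tcp_rot: [[0.161, -0.987, -0.003], [-0.987, -0.161, -0.003], [0.002, 0.004, -1.0]]
force: [-13.7, -2.6, 6.2]
width: 0.0555
```

```bash
python3 - <<'E'
from h import *
jig()
for i in range(16):arm.read_camera("wrist")
E
python3 g.py w9
python3 - <<'E'
from h import *
im=cv2.imread("pics/w9.png");v=cv2.imread("pics/w9v.png")
cv2.imwrite("pics/w9t.png",v)
t=arm.read_camera("top")[:,:,::-1];cv2.imwrite("pics/top9.png",t)
o=np.zeros((600,800,3),np.uint8);o[:450,:450]=cv2.resize(v,(450,450));o[:262,450:]=cv2.resize(t,(350,262))
o[270:480,455:455+280]=cv2.resize(t[195:265,360:430][:],(280,210));cv2.imwrite("pics/fin.png",o)
E
```

```text
jig x,y mm 19.74 -0.05 z 18.69 Fx,Fy,Fz -13.94 -0.36 6.17
tilt [-0.0035 -0.0026] torque [-0.18  2.2   0.15]
t 18.225 pos [0.5627 0.2805 0.0187] yaw -80.74 w 0.0555311182682562 F [-13.7  -2.6   6.2] q [ 2.190e+01  2.200e+01  9.000e+01 -1.000e-01  6.830e+01  1.026e+02]
delta cm [0. 0. 0.] rot [ 0.0038 -0.002   0.001 ]
jig x,y mm 19.79 -0.07 z 18.72 Fx,Fy,Fz -14.78 -1.08 7.66
tilt [-0.0033 -0.0026] torque [-0.18  2.24  0.15]
t 19.075 pos [0.5627 0.2805 0.0187] yaw -80.74 w 0.05535382247063861 F [-14.4  -3.4   7.7] q [ 2.190e+01  2.200e+01  9.000e+01 -1.000e-01  6.830e+01  1.026e+02]
delta cm [0. 0. 0.] rot [ 0.0037 -0.002   0.001 ]
-0.045 [(np.float64(52.2), -31), (np.float64(61.5), -41), (np.float64(76.2), 68), (np.float64(86.8), 29)]
-0.03 [(np.float64(55.5), 38), (np.float64(61.5), -43), (np.float64(75.2), 30), (np.float64(86.2), 51)]
0.02 [(np.float64(45.8), 26), (np.float64(73.3), -25), (np.float64(77.0), 78), (np.float64(86.5), 43)]
0.03 [(np.float64(53.8), 35), (np.float64(61.5), -32), (np.float64(75.0), 44), (np.float64(86.2), 39)]
0.045 [(np.float64(61.2), -48), (np.float64(73.0), -25), (np.float64(76.2), 77), (np.float64(86.2), 34)]
```

View pics/fin.png

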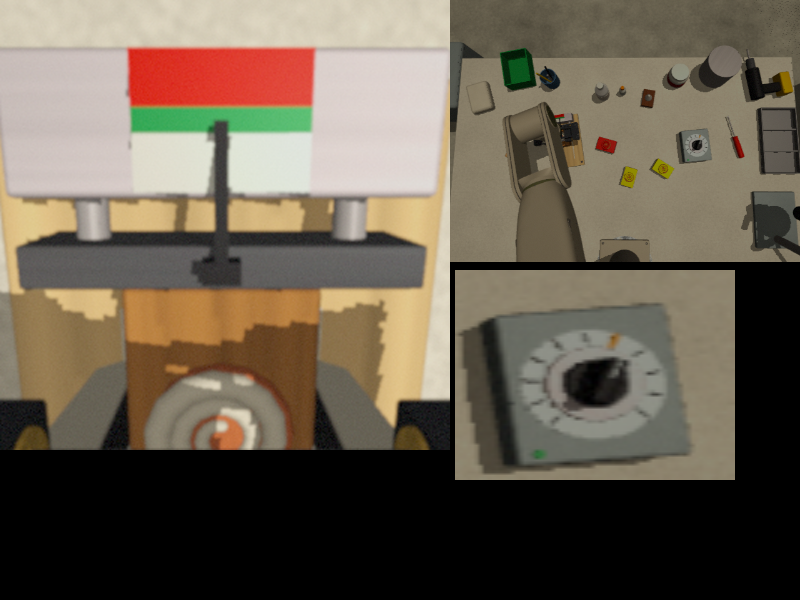

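```bash
python3 -c "
from rig import arm
print(arm.close_job())"
```

```text
the job is handed in; nothing more can be done
None
```

The dial is on the orange mark, and the plinth is on the jig, held with 35 N of grip and pushed into the green band. I handed the job in at about 19 s, with the arm still pushing.

- **Dial:** In the close picture after release, the pointer lined up with mark 6 to about a degree. The last top view shows nothing different.
- **Plinth on the jig:** It sits upright and flat, at the same height as when it first touched the board. It is midway between the lines to about 0.5 mm and turned to within about 0.1° of them, and the fence is square on its end.
- **Fence and push:** The pointer stands about 2.5 mm into the 6 mm green band, so the fence is pushed back about 10.5 mm. By the spring formula that is about 10.4 N. It stayed put for the last 0.85 s I watched, and the fence never came near its end stop.
- **Disagreements:** The wrist force along the jig read about 14–15 N, more than the spring force. I put the difference down to friction on the board, because the hand also presses down with about 8 N. The fence-edge measurement gave about 11.4 mm against 10.5 mm by the pointer, and both are in the green. The hand is tilted about 0.2°.
- **Other objects:** I touched none of them, and they look unmoved in the last top view.

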